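Third hand at the float jig

TASK

Be my third hand: put the wooden smoothing float that has the narrow tongue flat into the pocket of the plywood assembly jig, tongue towards the spring-loaded steel stop, and only then slide it forward until the tongue pushes the stop back so far that the stop's pointer stands between the two brass pegs (a steady push of about 10 N; do not drive the stop well past the far peg). Finish while still holding it pressed like that, without letting go, so that I can put the screws in. Leave the plain float and the other things on the table where they are.

Things in the scene. Friction and masses are not known exactly. Their poses are not given: they have to be found in the camera images.
- tongue_float: Loose pale wooden float, 0.15 to 0.31 kg. Plate 80 (x) x 56 (y) x 16 mm (z); from its +x end a tongue 28 mm wide, 16 mm thick sticks out 35 mm more, with two dark pilot holes. On the plate an upright grip rib, 70 mm long (x), 20 mm thick (y), 16 to 52 mm above the underside. Origin: underside, centre of the 80 x 56 plate, under the rib's middle; x along the rib to the tongue, z up.
- tongue_tip (a point): Middle of the end face of the tongue: 75 mm along +x from the tongue float's origin, 8 mm above its underside.
- jig: Fixed jig, place and yaw vary. Plywood base 226 x 104 x 12 mm. Two rails along x (tops 27 mm above the table) leave a pocket 61 mm wide, x -80 to +55 mm, open at -x. At x 55 to 70 mm shoulders narrow it to a 36 mm gap for the tongue; beyond it are the stop and a block (x 105 to 130, 40 mm high). Origin: on the table, on the pocket's centre line; x is the push direction, z up.
- stop_face (a point): Middle of the steel stop's contact face, which is 30 mm wide and 14 to 33 mm above the table, at jig x = +66 mm plus the stop's travel, y = 0, 20 mm above the table. It moves with the stop.
- pocket (a point): Point on the pocket floor, 12 mm above the table, at jig x = -30 mm on the centre line. With the float's origin here and its x along the jig's x, it lies in the pocket with its tongue 21 mm short of the stop.
- stop (a joint): How far the sprung stop is pushed back along the jig's +x, m: 0 at rest (it springs back), 0.024 at its end. 3 N starts it, then 0.6 N per mm (10.2 N at 0.012). Its pointer, a small steel bar reaching to the jig's +y side, stands between the two upright brass pegs (4 mm thick, 38 mm above the table) from 0.007 to 0.017.
- plain_float: Loose pale wooden float without a tongue: a plain 110 x 56 x 16 mm plate with the same rib. Origin: centre of the underside, x along the rib. Not to be moved.
- slip_pot: Loose small blue-grey glazed pot, 70 mm wide, 69 mm high; origin: centre of the underside. Not to be moved.
- stamp: Loose wooden stamp with a knob, 30 x 30 x 52 mm; origin: centre of the underside. Not to be moved.
- tape: Loose roll of masking tape lying flat, 100 mm across, 25 mm high; origin: centre of the underside. Not to be moved.

How it is judged:
By the outcome, as a careful person would: the job done as asked, in the order asked, and still so for the second after the job is handed in, while the arm keeps its last pose, push and grip.
It also fails if it takes over 45 s, if anything falls off the work surface, if the arm or the gripper's body presses on something with over 40 N, if the wrist force passes 120 N, or if a joint passes its speed limit or range.

ROBOT

A 6-joint arm with a two-finger parallel gripper is mounted at the origin on the work surface; the furniture and walls round the work are solid. World frame = base frame: x ahead of the robot, y to its left, z up, the work surface at z = 0. Lengths are in m, angles in degrees, forces in N, time in s.
With the tool pointing down it reaches from about 0.25 to 0.725 m from the base axis. Payload 9.7 kg.
Tool frame: the origin (TCP) lies at the centre of the arm's flange, where the gripper is bolted on; the fingertips stand bot.tips_ahead ahead of it and the grasp point (between the pads) lies 155 mm ahead of it (bot.tips_ahead is the distance from the TCP to the fingertips, in m); z points along the fingers, y is the line along which they close (so a half turn about z gives the same grasp; the last joint's range is limited). The gripper opens to 85 mm and grips with 20 to 120 N. Pads are 22 mm wide; open, the fingers measure 114 mm over their backs; the gripper's body (76 mm by 85 mm) begins 54 mm behind the grasp point. The pads swing forward as they close: fully open they stand 13 mm farther back than shut.
Start: joints at [73.797, 4.979, 10.078, 95.1, 0, 90], TCP at [0.153, 0.528, 0.405] pointing down, gripper open.
Joint ranges: [-179.16, 179.16], [-48.56, 103.87], [-65.8, 70.77], [-126.05, 130.52], [-82.76, 87.17], [-180, 180]. Speed limits (degrees/s): [127.2, 127.2, 147.25, 180, 180, 180].

INTERFACE

Orientations are given as [roll, pitch, yaw] about the fixed x, y, z axes, in that order (R = Rz(yaw) Ry(pitch) Rx(roll)).
In Python, from workcell import bot gives the robot as it stands.
- The arm moves only by the tool drive_tool, never from a script. Its argument "plan" is a list of rows, each an object of numbers: "dx", "dy", "dz": the shift along the tool's x, y, z in m; "roll": the turn about the tool's z in rad; "hand": the finger opening in m, from 0 to 0.0854. In form: [{"dx": .., "dy": .., "dz": .., "roll": .., "hand": ..}, ...]. A call has 1 to 20 rows; each row is the pose to reach, as a shift and turn from the pose commanded when the call began, along the tool's axes at that moment; what a row does not reach only later rows make up. A row lasts 1/12 s, in which the tool goes at most 41.7 mm and 7.16 degrees, less where a joint would pass 70% of its speed; a pose out of reach is approached as far as the arm can. A call with a gripper value outside its range is refused whole. The fingers move at their own pace and stop on an object; "force" is the grip in N (left out, the last holds). Time passes only in rows, so rows that repeat a pose let the fingers close. It gives the time, the measured TCP pose, the force and the opening at its end, in the units of the state.
- bot.get_obs(): the state, without advancing time (a new reading comes with each control period).
- bot.camera(name): name is "side" or "top"; returns a dict with "frame" (400x640x3 uint8, red, green, blue), "z_map" (400x640 float32, m along the optical axis (not along the pixel's ray), 0 where there is no reading), "mtx" (3x3 intrinsics, pixels), "R" (3x3) and "t" (3): a world point X has camera coordinates R X + t. Camera axes: x right, y down, z forward; pixel columns grow to the right and rows downward; lengths in m; the calibration is good to about 2 mm. A picture is of the moment at which its call begins.
- bot.job_done(): hands the job in, once; it reports no verdict.
The state is a dict: "time": time; "q": joint angles; "qd": joint speeds; "joint_efforts": joint torques, N m; "ee_pos": TCP position; "tcp_rot": TCP orientation; "wrist_force": force on the tool from outside, world axes, zero at the start; "torque": the same for the moment, N m; "opening": finger opening in m.
Only numpy, scipy, OpenCV 4.12 (cv2) and the standard library are available. Lean on these libraries where they do the work, as an engineer would, in place of code of your own. Each camera call takes 0.05 s, during which the arm holds its last target. There are 200 camera calls.

## Working session

There is one attempt and no reset: what is moved stays moved. The work goes in short steps, Python scripts to look and compute and a tool call to move; the robot and the scene stay as the last step left them, time stands still between calls to the robot, and variables do not carry over. Pictures are saved under pics/ and viewed, on a budget of 10 in all, crops included, one or two more only if the job needs it, and the job is handed in when it is done.

Besides the shell and the picture viewer there is one more tool, called by a JSON object that holds its "method" and its "body", one argument or row to a line. drive_tool: Moves the arm, as the interface text tells. Its arguments: {"type":"object","properties":{"plan":{"type":"array","items":{"type":"object","properties":{"dx":{"type":"number"},"dy":{"type":"number"},"dz":{"type":"number"},"roll":{"type":"number"},"hand":{"type":"number"}}}},"force":{"type":"number"}},"required":["plan"]}

```bash
mkdir -p pics; ls; python3 - <<'E'
from workcell import bot
import cv2,numpy as np
print(bot.tips_ahead,bot.get_obs())
for n in("top","side"):
    c=bot.camera(n); cv2.imwrite(f"pics/{n}0.png",c["frame"][:,:,::-1]); np.savez(f"{n}0.npz",**c)
    print(n,c["mtx"],c["R"],c["t"])
E
```

```text
pics
0.1734 {'time': 0.0, 'q': array([ 7.37983588e+01,  5.00996882e+00,  1.00350996e+01,  9.51003500e+01,
       -6.80577026e-07,  9.00012572e+01]), 'qd': array([-0.09478335,  0.00581806, -0.11392379, -0.0099436 , -0.08211417,
       -0.08180308]), 'joint_efforts': array([ 1.15487715e-04, -5.20388103e+01,  4.64801967e+01,  1.64836604e-02,
        1.74820907e-04, -2.49006938e-06]), 'ee_pos': array([0.15345879, 0.52815216, 0.40399956]), 'tcp_rot': array([-1.79924781e+02,  2.33107995e-06,  1.63797102e+02]), 'wrist_force': array([ 0.58634857,  0.77707753, -0.79786005]), 'torque': array([-0.02001134,  0.05604792, -0.00312605]), 'opening': 0.08561295607470455}
top [[396.66731295   0.         320.0861454 ]
 [  0.         396.66731295 196.26746792]
 [  0.           0.           1.        ]] [[-1.01106882e-02 -9.99946146e-01 -2.34093253e-03]
 [-9.82350420e-01  1.03699949e-02 -1.86762191e-01]
 [ 1.86776408e-01  4.11321775e-04 -9.82402364e-01]] [-0.12359892  0.49585698  1.10693863]
side [[499.93625731   0.         326.32251735]
 [  0.         499.93625731 195.52400434]
 [  0.           0.           1.        ]] [[ 0.98662392 -0.16235284 -0.01465585]
 [-0.09013556 -0.46841746 -0.87889741]
 [ 0.13582644  0.86846223 -0.47678563]] [-0.47724129  0.01393194  1.56143631]
```

View pics/top0.png

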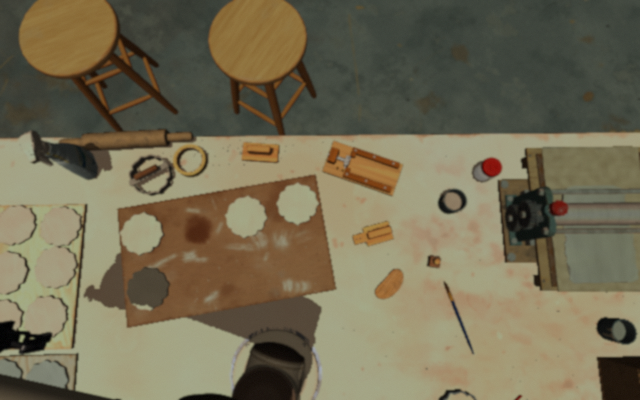

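View pics/side0.png

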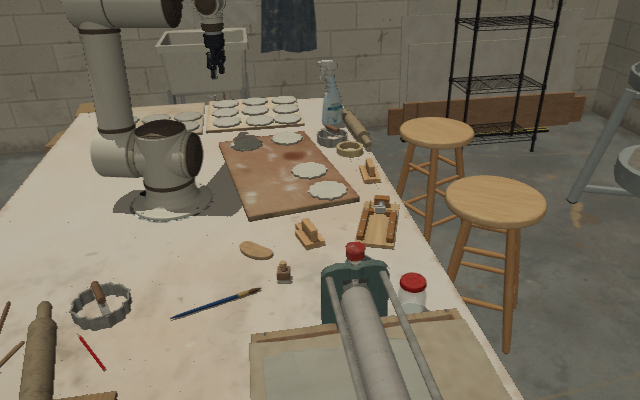

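The top view shows the tongue float at about (375,234) with its tongue to the left, and the jig at (362,168) with its stop at the left end near (343,158). The plain float is at (260,152). The side view agrees. I'll enlarge both.

```bash
cat > h.py <<'E'
import numpy as np,cv2
def proj(c,X): 
    p=(np.atleast_2d(X)@c["R"].T+c["t"])@c["mtx"].T; return p[:,:2]/p[:,2:]
def atz(c,uv,z):
    d=np.c_[np.atleast_2d(uv),np.ones(len(np.atleast_2d(uv)))]@np.linalg.inv(c["mtx"]).T@c["R"]
    o=-c["R"].T@c["t"]; return o+d*((z-o[2])/d[:,2])[:,None]
def crop(c,u0,v0,w,h,s,name):
    cv2.imwrite(name,cv2.resize(c["frame"][v0:v0+h,u0:u0+w,::-1],None,fx=s,fy=s,interpolation=cv2.INTER_CUBIC))
E
python3 - <<'E'
from h import *
t=dict(np.load("top0.npz"));s=dict(np.load("side0.npz"))
crop(t,310,135,110,115,5,"pics/tc.png")
crop(s,280,185,130,75,6,"pics/sc.png")
E
```

```text
(no output)
```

View pics/tc.png

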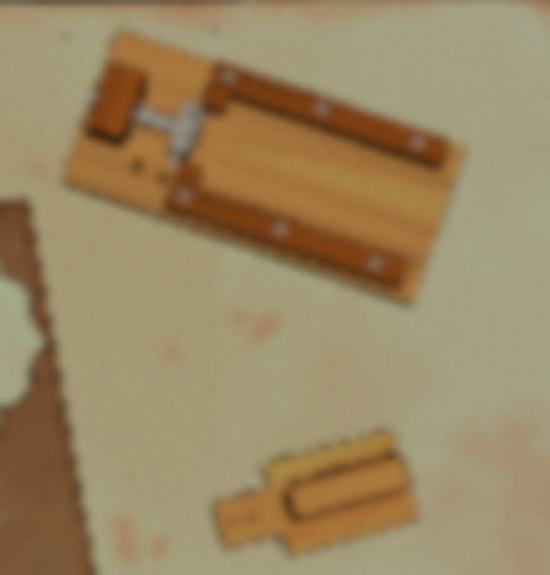

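View pics/sc.png

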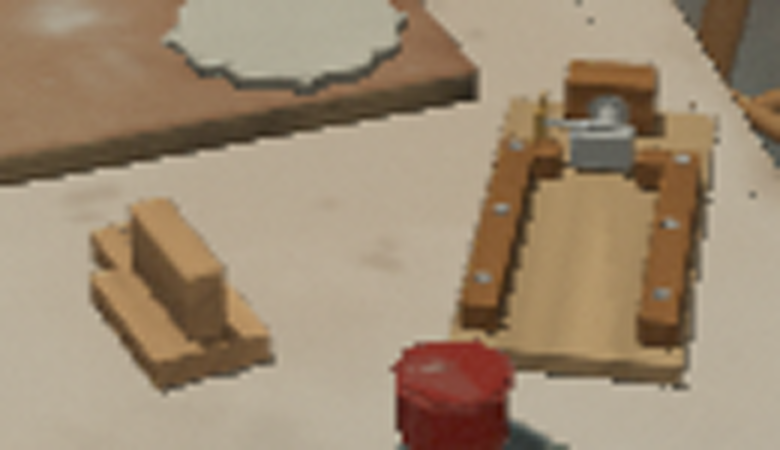

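```bash
cat > fit.py <<'E'
from h import *
from scipy.optimize import least_squares
t=dict(np.load("top0.npz"));s=dict(np.load("side0.npz"))
def T(uv): return (np.array(uv,float)+.5)/5-.5+[310,135]
def S(uv): return (np.array(uv,float)+.5)/6-.5+[280,185]
J=[(t,T,[(130,-52,12,118,30),(-96,-52,12,465,147),(-96,52,12,413,303),(130,52,12,65,183)]),
   (s,S,[(-96,-52,12,688,350),(130,-52,12,716,115),(130,52,12,513,95),(-80,30.5,27,497,308),(-80,-30.5,27,640,318)])]
F=[(t,T,[(-40,-28,16,390,432),(-40,28,16,416,518),(40,28,16,292,554),(40,-28,16,265,465),(75,-14,16,214,503),(75,14,16,226,548)]),
   (s,S,[(-40,28,16,160,362),(-40,-28,16,272,340),(40,28,16,92,278),(-35,10,52,187,283),(-35,-10,52,223,268),(35,10,52,132,208),(35,-10,52,168,200)])]
def run(G,g,only=None):
    def res(p):
        r=[]
        c_,s_=np.cos(p[2]),np.sin(p[2])
        for i,(c,f,P) in enumerate(G):
            if only is not None and i!=only: continue
            P=np.array(P,float);X=P[:,:3]/1e3
            W=np.c_[p[0]+c_*X[:,0]-s_*X[:,1],p[1]+s_*X[:,0]+c_*X[:,1],X[:,2]]
            r.append((proj(c,W)-f(P[:,3:])))
        return np.vstack(r).ravel()
    o=least_squares(res,g,loss='soft_l1'); return o.x,res(o.x).reshape(-1,2)
for n,G,g in(("jig",J,[.5,-.2,1.3]),("float",F,[.3,-.2,1.8])):
    for only in(None,0,1):
        x,r=run(G,g,only); print(n,only,x[:2].round(4),np.degrees(x[2]).round(2)); 
        if only is None: print(r.round(1).tolist())
E
python3 fit.py
```

```text
jig None [ 0.583  -0.2753] 69.9
[[0.1, -0.4], [0.9, -0.2], [0.9, 0.3], [-0.6, -0.1], [-0.6, 2.1], [0.1, -0.7], [-0.6, -0.1], [0.7, -1.9], [-0.1, -1.5]]
jig 0 [ 0.5827 -0.2742] 69.92
jig 1 [ 0.5824 -0.2792] 69.82
float None [ 0.389  -0.2993] 104.46
[[1.3, -0.7], [1.7, 0.5], [0.2, 0.4], [0.3, -0.3], [0.3, -0.2], [0.6, 0.1], [-0.8, -0.3], [0.1, -1.7], [-0.3, -1.3], [-0.1, -1.4], [1.0, -0.6], [-0.7, -1.5], [0.2, -1.7]]
float 0 [ 0.3891 -0.2973] 104.89
float 1 [ 0.3885 -0.3054] 104.11
```

```bash
cat >> h.py <<'E'
def cloud(c):
    v,u=np.indices(c["z_map"].shape); z=c["z_map"].ravel(); k=z>0
    p=np.c_[u.ravel(),v.ravel(),np.ones(z.size)][k]*z[k,None]@np.linalg.inv(c["mtx"]).T
    return (p-c["t"])@c["R"]
def region(P,x,y,a,lx,ly,z):
    d=P[:,:2]-[x,y];ca,sa=np.cos(a),np.sin(a)
    L=np.c_[d@[ca,sa],d@[-sa,ca],P[:,2]]
    return L[(abs(L[:,0])<lx)&(abs(L[:,1])<ly)&(L[:,2]>z[0])&(L[:,2]<z[1])]
E
python3 - <<'E'
from h import *
for n in("top","side"):
    c=dict(np.load(n+"0.npz"));P=cloud(c)
    print(n)
    for nm,o,a,zs in(("float",(.389,-.298),104.7,((-.01,.008),(.01,.022),(.042,.065))),("jig",(.583,-.2745),69.9,((-.01,.006),(.008,.016),(.022,.03),(.034,.045)))):
        for z in zs:
            L=region(P,*o,np.radians(a),.16 if nm=="jig" else .09,.07 if nm=="jig" else .05,z)
            if len(L)<5: print(nm,z,len(L));continue
            r=cv2.minAreaRect((L[:,:2]*1000).astype(np.float32))
            print(nm,z,len(L),"med z",(np.median(L[:,2])*1e3).round(1),"pct x",(np.percentile(L[:,0],[1,50,99])*1e3).round(1),"y",(np.percentile(L[:,1],[1,50,99])*1e3).round(1),"rect",np.round(r[0],1),np.round(r[1],1),round(r[2],1))
E
```

```text
top
float (-0.01, 0.008) 1385 med z -1.2 pct x [-88.7  -7.6  88.6] y [-49.4   2.4  49.3] rect [-0.  0.] [ 99.9 179.7] 90.0
float (0.01, 0.022) 442 med z 14.9 pct x [-39.1  17.4  73.8] y [-26.9   3.2  27.9] rect [17.4  0.3] [115.   55.9] 0.2
float (0.042, 0.065) 171 med z 50.1 pct x [-33.1   0.6  34.2] y [-9.5  0.6  9.9] rect [0.3 0.3] [69. 20.] 0.6
jig (-0.01, 0.006) 2138 med z -1.1 pct x [-158.6  -56.7  158.4] y [-69.3  10.9  69.5] rect [-0. -0.] [319.9 139.8] 0.0
jig (0.008, 0.016) 1369 med z 11.2 pct x [-94.2  12.5 127.8] y [-50.    1.8  51.6] rect [17.   3.6] [111.3 225.8] 89.1
jig (0.022, 0.03) 638 med z 25.9 pct x [-82.5   1.2 107.1] y [-47.9   2.5  48.4] rect [21.6  0.1] [212.5  97.3] 0.1
jig (0.034, 0.045) 133 med z 38.2 pct x [ 64.9 110.3 124. ] y [-21.8   0.6  29.3] rect [97.   4.2] [45.2 67.9] 71.4
side
float (-0.01, 0.008) 869 med z -1.0 pct x [-88.7 -40.9  85.8] y [-49.1  14.5  49.6] rect [-0.5  0. ] [ 99.9 178.5] 90.0
float (0.01, 0.022) 270 med z 14.6 pct x [-44.1 -12.2  73. ] y [-25.7  12.   29.3] rect [15.5  2. ] [121.7  56.4] 1.0
float (0.042, 0.065) 129 med z 49.8 pct x [-37.7  -7.1  31.7] y [-8.8  3.7 11.3] rect [-2.3  1.5] [71.8 21.3] 1.8
jig (-0.01, 0.006) 1090 med z -1.2 pct x [-156.8  -74.3  157.4] y [-69.4 -32.6  69.5] rect [-0.  0.] [319.7 139.9] 0.0
jig (0.008, 0.016) 927 med z 10.9 pct x [-98.5 -17.  124.7] y [-51.5  -3.1  49.7] rect [19.8  9.1] [123.  242.4] 89.7
jig (0.022, 0.03) 478 med z 25.6 pct x [-87.6   0.7 101. ] y [-48.2  -1.5  47.8] rect [14.  -0.4] [ 97.  208.1] 89.6
jig (0.034, 0.045) 91 med z 37.8 pct x [ 61.8 104.  125.4] y [-22.6   2.5  31.6] rect [93.   6.3] [45.9 72.7] 71.3
```

{"method": "drive_tool", "body": {
  "plan": [
    {"dx": -0.457,"dy": -0.727,"dz": 0.08,"roll": 1.026,"hand": 0.085},
    {"dx": -0.457,"dy": -0.727,"dz": 0.08,"roll": 1.026},
    {"dx": -0.457,"dy": -0.727,"dz": 0.08,"roll": 1.026},
    {"dx": -0.457,"dy": -0.727,"dz": 0.08,"roll": 1.026},
    {"dx": -0.457,"dy": -0.727,"dz": 0.08,"roll": 1.026},
    {"dx": -0.457,"dy": -0.727,"dz": 0.08,"roll": 1.026},
    {"dx": -0.457,"dy": -0.727,"dz": 0.08,"roll": 1.026},
    {"dx": -0.457,"dy": -0.727,"dz": 0.08,"roll": 1.026},
    {"dx": -0.457,"dy": -0.727,"dz": 0.08,"roll": 1.026},
    {"dx": -0.457,"dy": -0.727,"dz": 0.08,"roll": 1.026},
    {"dx": -0.457,"dy": -0.727,"dz": 0.08,"roll": 1.026},
    {"dx": -0.457,"dy": -0.727,"dz": 0.08,"roll": 1.026},
    {"dx": -0.457,"dy": -0.727,"dz": 0.08,"roll": 1.026},
    {"dx": -0.457,"dy": -0.727,"dz": 0.08,"roll": 1.026},
    {"dx": -0.457,"dy": -0.727,"dz": 0.08,"roll": 1.026},
    {"dx": -0.457,"dy": -0.727,"dz": 0.08,"roll": 1.026},
    {"dx": -0.457,"dy": -0.727,"dz": 0.08,"roll": 1.026},
    {"dx": -0.457,"dy": -0.727,"dz": 0.08,"roll": 1.026},
    {"dx": -0.457,"dy": -0.727,"dz": 0.08,"roll": 1.026},
    {"dx": -0.457,"dy": -0.727,"dz": 0.08,"roll": 1.026}
  ]
}}

```text
invalid input at $.plan[1]: expected keys dx, dy, dz, roll, hand
```

```bash
cat > delta.py <<'E'
import sys,numpy as np
from workcell import bot
o=bot.get_obs();x,y,z,yaw=map(float,sys.argv[1:5])
R=o["tcp_rot"];a=np.radians(R[2]);d=np.array([x,y,z])-o["ee_pos"]
print("t",o["time"],"pos",o["ee_pos"].round(4),"rot",R.round(2),"F",o["wrist_force"].round(1),"open",round(o["opening"],4),"q",o["q"].round(0))
ro=(R[2]-yaw+180)%360-180
print("dx %.4f dy %.4f dz %.4f roll %.4f"%(d[0]*np.cos(a)+d[1]*np.sin(a),d[0]*np.sin(a)-d[1]*np.cos(a),-d[2],np.radians(ro)))
E
python3 delta.py .389 -.299 .215 105
```

```text
t 0.1 pos [0.1535 0.5281 0.4041] rot [-179.93   -0.    163.8 ] F [ 0.6 -0.3  0.3] open 0.0854 q [74.  5. 10. 95.  0. 90.]
dx -0.4570 dy -0.7286 dz 0.1891 roll 1.0262
```

{"method": "drive_tool", "body": {
  "plan": [
    {"dx": -0.457,"dy": -0.728,"dz": 0.1,"roll": 1.026,"hand": 0.085},
    {"dx": -0.457,"dy": -0.728,"dz": 0.1,"roll": 1.026,"hand": 0.085},
    {"dx": -0.457,"dy": -0.728,"dz": 0.1,"roll": 1.026,"hand": 0.085},
    {"dx": -0.457,"dy": -0.728,"dz": 0.1,"roll": 1.026,"hand": 0.085},
    {"dx": -0.457,"dy": -0.728,"dz": 0.1,"roll": 1.026,"hand": 0.085},
    {"dx": -0.457,"dy": -0.728,"dz": 0.1,"roll": 1.026,"hand": 0.085},
    {"dx": -0.457,"dy": -0.728,"dz": 0.1,"roll": 1.026,"hand": 0.085},
    {"dx": -0.457,"dy": -0.728,"dz": 0.1,"roll": 1.026,"hand": 0.085},
    {"dx": -0.457,"dy": -0.728,"dz": 0.1,"roll": 1.026,"hand": 0.085},
    {"dx": -0.457,"dy": -0.728,"dz": 0.1,"roll": 1.026,"hand": 0.085},
    {"dx": -0.457,"dy": -0.728,"dz": 0.1,"roll": 1.026,"hand": 0.085},
    {"dx": -0.457,"dy": -0.728,"dz": 0.1,"roll": 1.026,"hand": 0.085},
    {"dx": -0.457,"dy": -0.728,"dz": 0.1,"roll": 1.026,"hand": 0.085},
    {"dx": -0.457,"dy": -0.728,"dz": 0.1,"roll": 1.026,"hand": 0.085},
    {"dx": -0.457,"dy": -0.728,"dz": 0.1,"roll": 1.026,"hand": 0.085},
    {"dx": -0.457,"dy": -0.728,"dz": 0.1,"roll": 1.026,"hand": 0.085},
    {"dx": -0.457,"dy": -0.728,"dz": 0.1,"roll": 1.026,"hand": 0.085},
    {"dx": -0.457,"dy": -0.728,"dz": 0.1,"roll": 1.026,"hand": 0.085},
    {"dx": -0.457,"dy": -0.728,"dz": 0.1,"roll": 1.026,"hand": 0.085},
    {"dx": -0.457,"dy": -0.728,"dz": 0.1,"roll": 1.026,"hand": 0.085}
  ]
}}

```text
time: 1.77
ee_pos: [0.3774, -0.2602, 0.3091]
tcp_rot: [180.0, -0.0, 105.0]
wrist_force: [1.3, 0.1, 0.2]
opening: 0.0849
```

```bash
python3 delta.py .389 -.299 .23 105
```

```text
t 1.7667 pos [ 0.3774 -0.2602  0.3091] rot [ 1.8000e+02 -1.0000e-02  1.0496e+02] F [1.3 0.1 0.2] open 0.0849 q [-35.  -8. -14.  85.   0.  40.]
dx -0.0405 dy 0.0012 dz 0.0791 roll -0.0007
```

{"method": "drive_tool", "body": {
  "plan": [
    {"dx": -0.04,"dy": 0.001,"dz": 0.04,"roll": 0,"hand": 0.085},
    {"dx": -0.04,"dy": 0.001,"dz": 0.079,"roll": 0,"hand": 0.085},
    {"dx": -0.04,"dy": 0.001,"dz": 0.079,"roll": 0,"hand": 0.085},
    {"dx": -0.04,"dy": 0.001,"dz": 0.079,"roll": 0,"hand": 0.085},
    {"dx": -0.04,"dy": 0.001,"dz": 0.079,"roll": 0,"hand": 0.085},
    {"dx": -0.04,"dy": 0.001,"dz": 0.079,"roll": 0,"hand": 0.085}
  ]
}}

```text
time: 2.27
ee_pos: [0.3894, -0.2957, 0.2328]
tcp_rot: [179.9, 0.1, 105.1]
wrist_force: [1.4, -0.1, 0.1]
opening: 0.0853
```

```bash
python3 delta.py .389 -.299 .1935 105; python3 - <<'E'
from h import *
from workcell import bot
s=bot.camera("side"); crop(s,260,130,130,130,5,"pics/s1.png")
E
```

```text
t 2.2667 pos [ 0.3894 -0.2957  0.2328] rot [1.7991e+02 1.1000e-01 1.0506e+02] F [ 1.4 -0.1  0.1] open 0.0853 q [-37.  -3. -17.  76.   0.  38.]
dx -0.0031 dy -0.0012 dz 0.0393 roll 0.0011
```

View pics/s1.png

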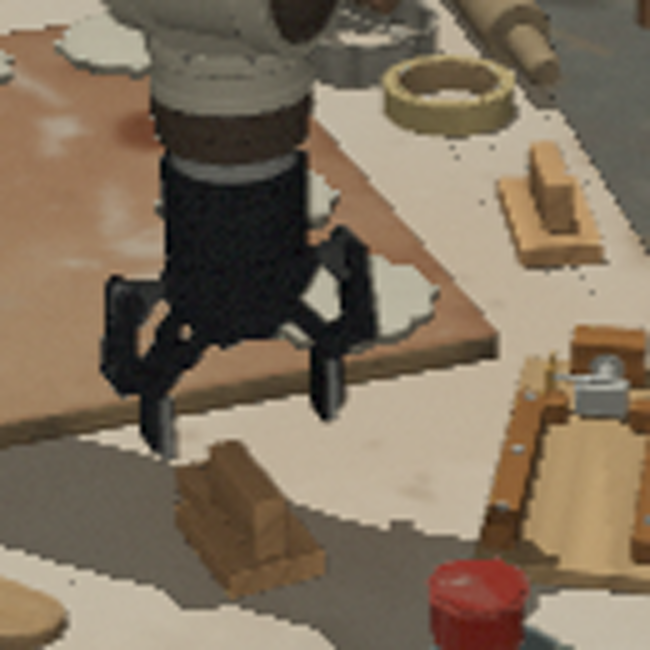

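The fingers at (160,440) and (330,405) straddle the rib at (245,500), so I'll go down and grip.

{"method": "drive_tool", "body": {
  "plan": [
    {"dx": -0.002,"dy": -0.001,"dz": 0.02,"roll": 0,"hand": 0.085},
    {"dx": -0.002,"dy": -0.001,"dz": 0.036,"roll": 0,"hand": 0.085},
    {"dx": -0.002,"dy": -0.001,"dz": 0.036,"roll": 0,"hand": 0.085},
    {"dx": -0.002,"dy": -0.001,"dz": 0.036,"roll": 0,"hand": 0.06},
    {"dx": -0.002,"dy": -0.001,"dz": 0.036,"roll": 0,"hand": 0.03},
    {"dx": -0.002,"dy": -0.001,"dz": 0.036,"roll": 0,"hand": 0.01},
    {"dx": -0.002,"dy": -0.001,"dz": 0.036,"roll": 0,"hand": 0.01},
    {"dx": -0.002,"dy": -0.001,"dz": 0.036,"roll": 0,"hand": 0.01},
    {"dx": -0.002,"dy": -0.001,"dz": 0.036,"roll": 0,"hand": 0.01},
    {"dx": -0.002,"dy": -0.001,"dz": 0.036,"roll": 0,"hand": 0.01},
    {"dx": -0.002,"dy": -0.001,"dz": 0.036,"roll": 0,"hand": 0.01},
    {"dx": -0.002,"dy": -0.001,"dz": 0.036,"roll": 0,"hand": 0.01}
  ],
  "force": 60
}}

```text
time: 3.32
ee_pos: [0.3888, -0.2985, 0.1955]
tcp_rot: [179.9, 0.1, 105.0]
wrist_force: [-0.6, 0.6, 5.5]
opening: 0.0192
```

```bash
python3 delta.py .389 -.299 .1935 105
```

```text
t 3.3167 pos [ 0.3888 -0.2985  0.1955] rot [1.7995e+02 6.0000e-02 1.0501e+02] F [-0.6  0.6  5.5] open 0.0192 q [-38.  -2. -20.  72.   0.  37.]
dx -0.0005 dy 0.0001 dz 0.0020 roll 0.0001
```

{"method": "drive_tool", "body": {
  "plan": [
    {"dx": 0,"dy": 0,"dz": -0.02,"roll": 0,"hand": 0.01},
    {"dx": 0,"dy": 0,"dz": -0.05,"roll": 0,"hand": 0.01},
    {"dx": 0,"dy": 0,"dz": -0.08,"roll": 0,"hand": 0.01},
    {"dx": 0,"dy": 0,"dz": -0.08,"roll": 0,"hand": 0.01},
    {"dx": 0,"dy": 0,"dz": -0.08,"roll": 0,"hand": 0.01},
    {"dx": 0,"dy": 0,"dz": -0.08,"roll": 0,"hand": 0.01}
  ]
}}

```text
time: 3.82
ee_pos: [0.3883, -0.2982, 0.2735]
tcp_rot: [-180.0, -0.1, 105.0]
wrist_force: [-1.3, 0.4, -4.4]
opening: 0.019
```

```bash
python3 delta.py .5727 -.3027 .275 70
```

```text
t 3.8167 pos [ 0.3883 -0.2982  0.2735] rot [-1.7995e+02 -6.0000e-02  1.0501e+02] F [-1.3  0.4 -4.4] open 0.019 q [-38.  -4. -13.  81.  -0.  37.]
dx -0.0520 dy 0.1769 dz -0.0015 roll 0.6110
```

{"method": "drive_tool", "body": {
  "plan": [
    {"dx": -0.01,"dy": 0.035,"dz": 0,"roll": 0.12,"hand": 0.01},
    {"dx": -0.021,"dy": 0.07,"dz": 0,"roll": 0.24,"hand": 0.01},
    {"dx": -0.031,"dy": 0.105,"dz": 0,"roll": 0.36,"hand": 0.01},
    {"dx": -0.042,"dy": 0.14,"dz": 0,"roll": 0.48,"hand": 0.01},
    {"dx": -0.05,"dy": 0.165,"dz": 0,"roll": 0.57,"hand": 0.01},
    {"dx": -0.052,"dy": 0.177,"dz": 0,"roll": 0.611,"hand": 0.01},
    {"dx": -0.052,"dy": 0.177,"dz": 0,"roll": 0.611,"hand": 0.01},
    {"dx": -0.052,"dy": 0.177,"dz": 0,"roll": 0.611,"hand": 0.01},
    {"dx": -0.052,"dy": 0.177,"dz": 0,"roll": 0.611,"hand": 0.01}
  ]
}}

```text
time: 4.57
ee_pos: [0.5722, -0.3027, 0.2731]
tcp_rot: [-179.8, -0.0, 70.1]
wrist_force: [-0.4, 0.4, -2.8]
opening: 0.0189
```

```bash
python3 delta.py .5727 -.3027 .225 70;  python3 - <<'E'
from h import *
from workcell import bot
for n in("top","side"):
    c=bot.camera(n);np.savez(n+"1.npz",**c);P=cloud(c)
    for z in((.022,.03),(.085,.1),(.1,.14)):
        L=region(P,.583,-.2745,np.radians(69.9),.16,.07,z)
        print(n,z,len(L))
        if len(L)<9: continue
        r=cv2.minAreaRect((L[:,:2]*1000).astype(np.float32)); print("medz",np.median(L[:,2]).round(4),"x",(np.percentile(L[:,0],[1,99])*1e3).round(1),"y",(np.percentile(L[:,1],[1,99])*1e3).round(1),np.round(r[0],1),np.round(r[1],1),round(r[2],1))
t=dict(np.load("top1.npz"));s=dict(np.load("side1.npz"))
a=cv2.resize(t["frame"][100:230,290:430,::-1],(560,520),interpolation=cv2.INTER_CUBIC)
crop(s,310,110,150,150,5,"pics/s2.png"); cv2.imwrite("pics/t2.png",a)
E
```

```text
t 4.5667 pos [ 0.5722 -0.3027  0.2731] rot [-1.7984e+02 -1.0000e-02  7.0060e+01] F [-0.4  0.4 -2.8] open 0.0189 q [-28.  18.  10.  83.  -0.  82.]
dx 0.0001 dy 0.0005 dz 0.0481 roll 0.0011
top (0.022, 0.03) 89
medz 0.0265 x [ 49.  127.9] y [-47.3  31.2] [ 90.3 -13.1] [85.6 69.2] 77.1
top (0.085, 0.1) 0
top (0.1, 0.14) 0
side (0.022, 0.03) 372
medz 0.0256 x [-88.7  64. ] y [-48.4  47.9] [14.7 -0.3] [ 97.1 209.5] 89.6
side (0.085, 0.1) 227
medz 0.0922 x [-75.8   6.7] y [-26.3  28.6] [-34.1   1.1] [86.9 56.3] 1.4
side (0.1, 0.14) 287
medz 0.1261 x [-70.   -0.4] y [-20.5  24.6] [-33.9   2. ] [67.7 48.6] 27.2
```

View pics/s2.png

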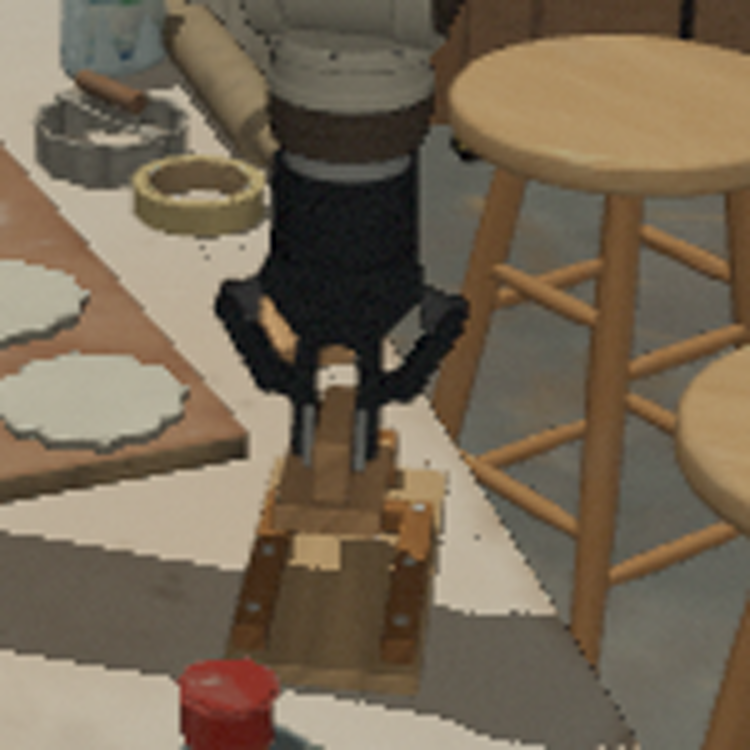

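{"method": "drive_tool", "body": {
  "plan": [
    {"dx": 0,"dy": 0.001,"dz": 0.02,"roll": 0.003,"hand": 0.01},
    {"dx": 0,"dy": 0.001,"dz": 0.035,"roll": 0.003,"hand": 0.01},
    {"dx": 0,"dy": 0.001,"dz": 0.044,"roll": 0.003,"hand": 0.01},
    {"dx": 0,"dy": 0.001,"dz": 0.044,"roll": 0.003,"hand": 0.01},
    {"dx": 0,"dy": 0.001,"dz": 0.044,"roll": 0.003,"hand": 0.01},
    {"dx": 0,"dy": 0.001,"dz": 0.044,"roll": 0.003,"hand": 0.01}
  ]
}}

```text
time: 5.17
ee_pos: [0.5739, -0.3033, 0.2318]
tcp_rot: [179.9, 0.0, 69.8]
wrist_force: [-0.3, -1.0, -3.0]
opening: 0.019
```

```bash
python3 delta.py .5727 -.3027 .2075 70;  python3 - <<'E'
from h import *
from workcell import bot
c=bot.camera("side");np.savez("side2.npz",**c);P=cloud(c)
for z,lx in(((.022,.03),.16),((.04,.053),.16),((.055,.1),.16)):
        L=region(P,.583,-.2745,np.radians(69.9),lx,.07,z)
        r=cv2.minAreaRect((L[:,:2]*1000).astype(np.float32)); print(z,len(L),"medz",np.median(L[:,2]).round(4),"x",(np.percentile(L[:,0],[1,99])*1e3).round(1),"y",(np.percentile(L[:,1],[1,99])*1e3).round(1),np.round(r[0],1),np.round(r[1],1),round(r[2],1))
crop(c,345,185,60,60,10,"pics/s3.png")
E
```

```text
t 5.1667 pos [ 0.5739 -0.3033  0.2318] rot [1.7992e+02 1.0000e-02 6.9830e+01] F [-0.3 -1.  -3. ] open 0.019 q [-28.  19.   7.  78.  -0.  82.]
dx 0.0001 dy -0.0013 dz 0.0243 roll -0.0030
(0.022, 0.03) 387 medz 0.0257 x [-87.5  61.6] y [-48.4  47.7] [ 7.8 -0. ] [ 97.4 196.2] 89.7
(0.04, 0.053) 235 medz 0.0497 x [-75.3 110.2] y [-28.8  26.9] [19.7 -0.8] [193.9  56.1] 0.0
(0.055, 0.1) 292 medz 0.0838 x [-69.5  -3.3] y [-23.8  20.9] [-35.7   0.5] [50.7 64.6] 56.8
```

View pics/s3.png

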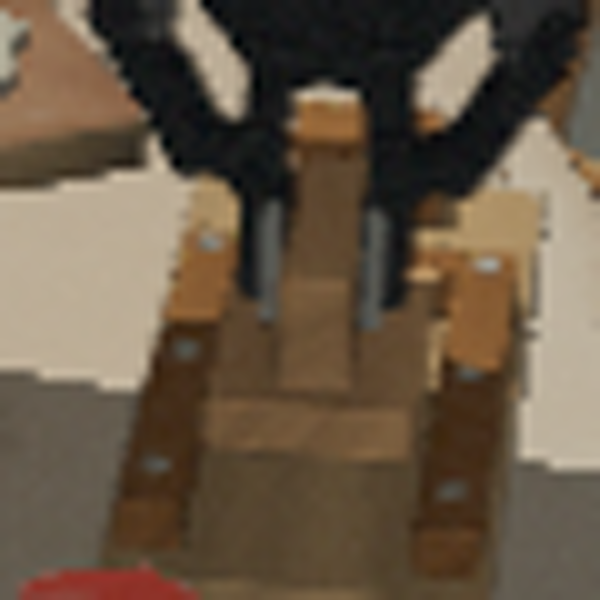

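The float hangs straight over the pocket, plate at y −0.7 mm to the rails (±2.5 mm allowed). I'll nudge it 0.7 mm and lower it slowly.

{"method": "drive_tool", "body": {
  "plan": [
    {"dx": 0,"dy": -0.0007,"dz": 0.003,"roll": 0,"hand": 0.01},
    {"dx": 0,"dy": -0.0007,"dz": 0.006,"roll": 0,"hand": 0.01},
    {"dx": 0,"dy": -0.0007,"dz": 0.009,"roll": 0,"hand": 0.01},
    {"dx": 0,"dy": -0.0007,"dz": 0.012,"roll": 0,"hand": 0.01},
    {"dx": 0,"dy": -0.0007,"dz": 0.014,"roll": 0,"hand": 0.01},
    {"dx": 0,"dy": -0.0007,"dz": 0.014,"roll": 0,"hand": 0.01}
  ]
}}

```text
time: 5.72
ee_pos: [0.5731, -0.3027, 0.2158]
tcp_rot: [-179.9, -0.0, 69.8]
wrist_force: [-0.0, -0.1, -3.2]
opening: 0.0194
```

```bash
python3 delta.py .5734 -.3033 .2075 69.9
```

```text
t 5.7167 pos [ 0.5731 -0.3027  0.2158] rot [-1.7994e+02 -1.0000e-02  6.9830e+01] F [-0.  -0.1 -3.2] open 0.0194 q [-28.  19.   5.  77.   0.  82.]
dx -0.0004 dy 0.0005 dz 0.0083 roll -0.0012
```

{"method": "drive_tool", "body": {
  "plan": [
    {"dx": 0,"dy": 0,"dz": 0.003,"roll": 0,"hand": 0.01},
    {"dx": 0,"dy": 0,"dz": 0.006,"roll": 0,"hand": 0.01},
    {"dx": 0,"dy": 0,"dz": 0.008,"roll": 0,"hand": 0.01},
    {"dx": 0,"dy": 0,"dz": 0.008,"roll": 0,"hand": 0.01},
    {"dx": 0,"dy": 0,"dz": 0.008,"roll": 0,"hand": 0.01}
  ]
}}

```text
time: 6.13
ee_pos: [0.5732, -0.3028, 0.2084]
tcp_rot: [-180.0, -0.0, 69.8]
wrist_force: [0.3, 0.7, -2.2]
opening: 0.0188
```

```bash
python3 delta.py .5734 -.3033 .2075 69.9;  python3 - <<'E'
from h import *
from workcell import bot
c=bot.camera("side");P=cloud(c)
for z,ly in(((.022,.0285),.07),((.022,.032),.029),((.055,.1),.07)):
        L=region(P,.583,-.2745,np.radians(69.9),.16,ly,z)
        r=cv2.minAreaRect((L[:,:2]*1000).astype(np.float32)); print(z,len(L),"medz",np.median(L[:,2]).round(4),"x",(np.percentile(L[:,0],[1,99])*1e3).round(1),"y",(np.percentile(L[:,1],[1,99])*1e3).round(1))
crop(c,345,185,60,60,10,"pics/s4.png")
E
```

```text
t 6.1333 pos [ 0.5732 -0.3028  0.2084] rot [-179.98   -0.     69.83] F [ 0.3  0.7 -2.2] open 0.0188 q [-28.  19.   5.  76.  -0.  82.]
dx -0.0004 dy 0.0003 dz 0.0009 roll -0.0012
(0.022, 0.0285) 517 medz 0.026 x [-87.2 100.9] y [-48.2  47.8]
(0.022, 0.032) 231 medz 0.0274 x [-73.9 112.8] y [-27.7  27.5]
(0.055, 0.1) 373 medz 0.0792 x [-66.3  -2.1] y [-45.3  44.5]
```

View pics/s4.png

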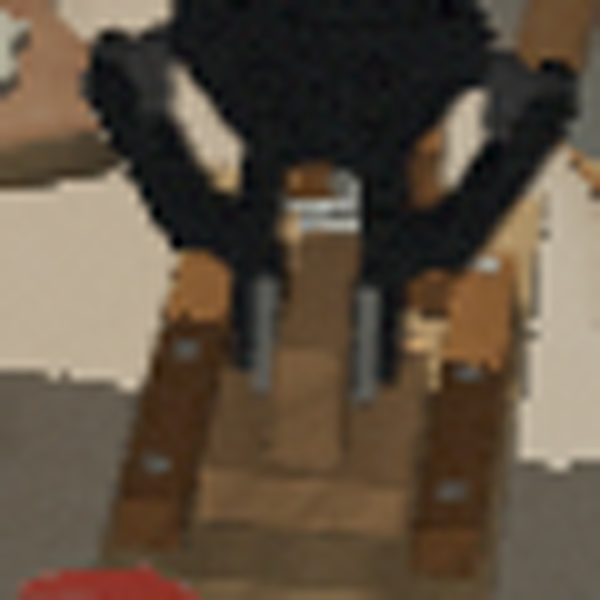

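The float is down in the pocket between the rails (plate about (200–420, 470–530)). I'll press it onto the floor.

{"method": "drive_tool", "body": {
  "plan": [
    {"dx": 0,"dy": 0,"dz": 0.0008,"roll": 0,"hand": 0.01},
    {"dx": 0,"dy": 0,"dz": 0.0012,"roll": 0,"hand": 0.01},
    {"dx": 0,"dy": 0,"dz": 0.0012,"roll": 0,"hand": 0.01},
    {"dx": 0,"dy": 0,"dz": 0.0012,"roll": 0,"hand": 0.01}
  ]
}}

```text
time: 6.52
ee_pos: [0.5733, -0.3029, 0.2075]
tcp_rot: [180.0, 0.0, 69.8]
wrist_force: [-0.1, -0.0, -2.5]
opening: 0.0193
```

```bash
python3 delta.py .5734 -.3033 .2075 69.9
```

```text
t 6.5167 pos [ 0.5733 -0.3029  0.2075] rot [179.98   0.    69.83] F [-0.1 -0.  -2.5] open 0.0193 q [-28.  19.   5.  76.   0.  82.]
dx -0.0004 dy 0.0002 dz 0.0000 roll -0.0012
```

{"method": "drive_tool", "body": {
  "plan": [
    {"dx": 0,"dy": 0,"dz": 0.0005,"roll": 0,"hand": 0.01},
    {"dx": 0,"dy": 0,"dz": 0.001,"roll": 0,"hand": 0.01},
    {"dx": 0,"dy": 0,"dz": 0.001,"roll": 0,"hand": 0.01},
    {"dx": 0,"dy": 0,"dz": 0.001,"roll": 0,"hand": 0.01}
  ]
}}

```text
time: 6.85
ee_pos: [0.5732, -0.3028, 0.2075]
tcp_rot: [180.0, 0.0, 69.8]
wrist_force: [-4.1, 2.3, 6.5]
opening: 0.0191
```

{"method": "drive_tool", "body": {
  "plan": [
    {"dx": 0,"dy": 0,"dz": -0.0006,"roll": 0,"hand": 0.01},
    {"dx": 0,"dy": 0,"dz": -0.0006,"roll": 0,"hand": 0.01},
    {"dx": 0,"dy": 0,"dz": -0.0006,"roll": 0,"hand": 0.01}
  ],
  "force": 80
}}

```text
time: 7.1
ee_pos: [0.5733, -0.3029, 0.2076]
tcp_rot: [180.0, 0.0, 69.8]
wrist_force: [-2.2, 0.6, 5.2]
opening: 0.019
```

{"method": "drive_tool", "body": {
  "plan": [
    {"dx": 0.002,"dy": 0,"dz": 0,"roll": 0,"hand": 0.01},
    {"dx": 0.005,"dy": 0,"dz": 0,"roll": 0,"hand": 0.01},
    {"dx": 0.008,"dy": 0,"dz": 0,"roll": 0,"hand": 0.01},
    {"dx": 0.011,"dy": 0,"dz": 0,"roll": 0,"hand": 0.01},
    {"dx": 0.014,"dy": 0,"dz": 0,"roll": 0,"hand": 0.01},
    {"dx": 0.016,"dy": 0,"dz": 0,"roll": 0,"hand": 0.01},
    {"dx": 0.016,"dy": 0,"dz": 0,"roll": 0,"hand": 0.01}
  ]
}}

```text
time: 7.68
ee_pos: [0.5791, -0.2877, 0.2076]
tcp_rot: [179.9, 0.0, 69.8]
wrist_force: [-0.5, -2.5, 4.8]
opening: 0.0189
```

```bash
cat > loc.py <<'E'
import numpy as np
from workcell import bot
o=bot.get_obs();a=np.radians(69.9);B=np.array([[np.cos(a),np.sin(a)],[-np.sin(a),np.cos(a)]])
print("local xy mm",(B@(o["ee_pos"][:2]-[.583,-.2745])*1e3).round(2),"z",o["ee_pos"][2].round(4),"F local",(B@o["wrist_force"][:2]).round(1),o["wrist_force"][2].round(1),"yaw",o["tcp_rot"].round(2),"T",o["torque"].round(2),"t",o["time"])
E
python3 loc.py
```

```text
local xy mm [-13.72  -0.9 ] z 0.2076 F local [-2.5 -0.4] 4.8 yaw [1.7992e+02 4.0000e-02 6.9830e+01] T [-0.38  0.25 -0.04] t 7.6833
```

{"method": "drive_tool", "body": {
  "plan": [
    {"dx": 0.002,"dy": 0,"dz": 0,"roll": 0,"hand": 0.01},
    {"dx": 0.004,"dy": 0,"dz": 0,"roll": 0,"hand": 0.01},
    {"dx": 0.006,"dy": 0,"dz": 0,"roll": 0,"hand": 0.01},
    {"dx": 0.008,"dy": 0,"dz": 0,"roll": 0,"hand": 0.01},
    {"dx": 0.008,"dy": 0,"dz": 0,"roll": 0,"hand": 0.01}
  ]
}}

```text
time: 8.1
ee_pos: [0.5815, -0.281, 0.2076]
tcp_rot: [179.9, 0.1, 69.8]
wrist_force: [-2.9, -7.4, 5.2]
opening: 0.0189
```

```bash
python3 loc.py
```

```text
local xy mm [-6.6  -0.84] z 0.2076 F local [-8.   0.2] 5.2 yaw [1.7993e+02 1.5000e-01 6.9770e+01] T [-1.33  0.63 -0.05] t 8.1
```

{"method": "drive_tool", "body": {
  "plan": [
    {"dx": 0.002,"dy": 0,"dz": 0,"roll": 0,"hand": 0.01},
    {"dx": 0.004,"dy": 0,"dz": 0,"roll": 0,"hand": 0.01},
    {"dx": 0.005,"dy": 0,"dz": 0,"roll": 0,"hand": 0.01},
    {"dx": 0.005,"dy": 0,"dz": 0,"roll": 0,"hand": 0.01}
  ]
}}

```text
time: 8.43
ee_pos: [0.5831, -0.2768, 0.2076]
tcp_rot: [179.9, 0.2, 69.7]
wrist_force: [-3.9, -9.8, 5.3]
opening: 0.0188
```

```bash
python3 loc.py
```

```text
local xy mm [-2.11 -0.83] z 0.2076 F local [-10.5   0.3] 5.3 yaw [179.93   0.2   69.74] T [-1.89  0.79 -0.08] t 8.4333
```

Spring contact is clear: the force rises about 0.6 N/mm, putting travel near 8.3 mm. About 3.5 mm more centres the pointer.

{"method": "drive_tool", "body": {
  "plan": [
    {"dx": 0.002,"dy": 0,"dz": 0,"roll": 0,"hand": 0.01},
    {"dx": 0.0035,"dy": 0,"dz": 0,"roll": 0,"hand": 0.01},
    {"dx": 0.0035,"dy": 0,"dz": 0,"roll": 0,"hand": 0.01},
    {"dx": 0.0035,"dy": 0,"dz": 0,"roll": 0,"hand": 0.01},
    {"dx": 0.0035,"dy": 0,"dz": 0,"roll": 0,"hand": 0.01}
  ]
}}

```text
time: 8.85
ee_pos: [0.5842, -0.2737, 0.2076]
tcp_rot: [179.9, 0.2, 69.7]
wrist_force: [-5.1, -11.0, 4.9]
opening: 0.0187
```

```bash
python3 loc.py; python3 - <<'E'
from h import *
from workcell import bot
s=bot.camera("side");t=bot.camera("top")
np.savez("sf.npz",**s);np.savez("tf.npz",**t)
a=cv2.resize(s["frame"][180:240,345:410,::-1],(390,360),interpolation=cv2.INTER_CUBIC)
b=cv2.resize(t["frame"][140:200,320:385,::-1],(390,360),interpolation=cv2.INTER_CUBIC)
cv2.imwrite("pics/f.png",np.hstack([a,b]))
E
```

```text
local xy mm [ 1.1  -0.82] z 0.2076 F local [-12.1   1. ] 4.9 yaw [179.93   0.22  69.73] T [-2.1   0.9  -0.01] t 8.85
```

View pics/f.png

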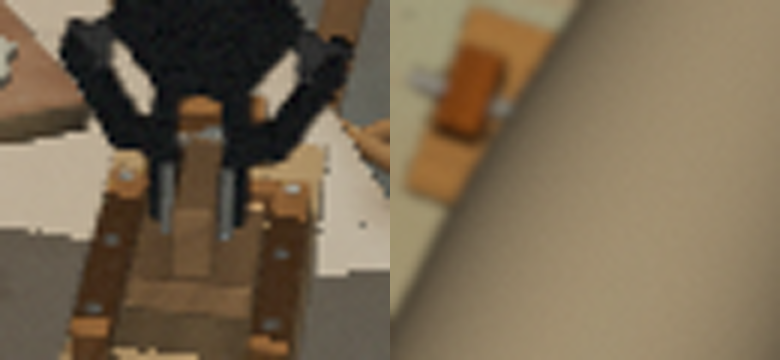

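The pointer is hidden, but the top view shows the stop's rod sticking out behind the block, at (412–445, 80). I'll measure how far its end moved from the first picture.

```bash
python3 - <<'E'
from h import *
a=np.radians(69.9);x=np.arange(116,166,2.)
for zz in (.025,):
  for n in("top0","tf"):
    c=dict(np.load(n+(".npz"))); f=c["frame"].astype(np.float32)
    for yy in(-3,0,3):
        W=np.c_[.583+np.cos(a)*x/1e3-np.sin(a)*yy/1e3,-.2745+np.sin(a)*x/1e3+np.cos(a)*yy/1e3,np.full(x.size,zz)]
        p=proj(c,W).astype(np.float32)
        v=cv2.remap(f,p[:,:1],p[:,1:],cv2.INTER_LINEAR)[:,0]
        print(n,yy,"b-r:",(v[:,2]-v[:,0]).astype(int).tolist())
t0,t1=[dict(np.load(n+".npz"))["frame"][138:170,318:345,::-1] for n in("top0","tf")]
cv2.imwrite("pics/rod.png",np.hstack([cv2.resize(q,None,fx=14,fy=14,interpolation=cv2.INTER_CUBIC) for q in(t0,t1)]))
E
```

```text
top0 -3 b-r: [-108, -106, -104, -96, -81, -61, -47, -37, -35, -37, -38, -40, -41, -40, -40, -40, -41, -42, -44, -43, -42, -42, -42, -42, -42]
top0 0 b-r: [-108, -106, -102, -98, -81, -62, -44, -36, -33, -36, -38, -40, -41, -41, -40, -42, -43, -44, -45, -45, -44, -43, -43, -42, -42]
top0 3 b-r: [-109, -106, -103, -96, -85, -65, -48, -38, -37, -39, -39, -40, -41, -41, -41, -43, -44, -45, -46, -46, -45, -45, -44, -42, -42]
tf -3 b-r: [-104, -103, -101, -93, -78, -58, -40, -26, -21, -20, -20, -20, -21, -21, -26, -32, -36, -40, -42, -41, -42, -43, -42, -42, -42]
tf 0 b-r: [-104, -103, -100, -95, -77, -57, -37, -25, -18, -18, -18, -18, -19, -21, -26, -32, -37, -42, -44, -44, -44, -43, -42, -41, -41]
tf 3 b-r: [-106, -103, -101, -96, -84, -62, -42, -30, -25, -24, -24, -24, -25, -27, -31, -36, -40, -44, -45, -45, -44, -43, -42, -41, -41]
```

View pics/rod.png

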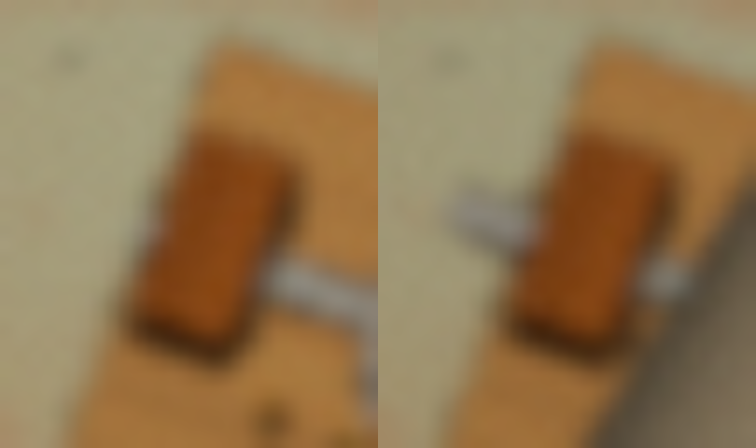

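The rod end moved from about (142,228) to (77,205) in these panels. That is 12–15 mm, against 11–12 mm from TCP travel and force, all inside the 7–17 mm window. I'll hand it in while holding.

```bash
python3 loc.py; python3 -c "
from workcell import bot
print(bot.job_done())"; python3 loc.py
```

```text
local xy mm [ 1.09 -0.85] z 0.2076 F local [-12.3   1.1] 5.8 yaw [179.93   0.22  69.73] T [-2.12  0.94 -0.05] t 8.95
the job is handed in; nothing more can be done
None
the job is handed in; nothing more can be done
```

The tongue float is flat in the jig pocket, tongue against the stop, and I handed the job in with the gripper still holding and pushing. It was set down in the pocket first and only then slid forward.

- **Push:** my last reading before hand-in was 12.3 N along the push direction. About 2.5 N of that is sliding friction, so roughly 9.8 N reaches the spring.
- **Stop travel:** the force and the arm's travel since contact put it at about 11–12 mm. The rod end behind the block in the top view gave a rougher 12–15 mm. All of these fall inside the 7–17 mm window between the pegs.
- **Not checked:**
  - The arm hid the pointer, so I could not see it standing between the pegs.
  - I took no final picture of the plain float and the other things. The gripper never went near them.

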